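# Fit the tube block on the bench mixer and clamp it with the cam lever

### The job

Mount the aluminium tube block on the bench mixer: flip the clamp bar's cam lever up to free the bar, slide the bar well back out of the way, and set the block flat on the platform with its centre hole over the locating pin and its long side along the bar's travel. Then slide the bar up snug and square against the end of the block and flip the lever fully down to lock it, leaving the bottles and the tape roll standing where they are.

Things in the scene. Friction and masses are not known exactly. Their poses are not given: they have to be found in the camera images.
- mixer: the fixed bench mixer (white body, grey top), 128 mm (x) x 334 mm (y), flat platform top 40 mm above the bench; origin under its centre, z up, y along the clamp bar's travel (from pin to bar), x away from the robot. Two steel guide strips 4 mm high, 8 mm wide, run along y at x = -52 and +52 mm; flat between them.
- pin_foot (a point): foot of the steel locating pin, on the platform top (40 mm above the bench), on its centre line 75 mm to the -y side of the middle; axes are the mixer's. The pin is 12 mm across and 17 mm tall, its nose tapered to 6 mm.
- block_center (a point): centre (half-way up) of the loose aluminium tube block, 50 (its x) x 120 (its y) x 36 mm high, 0.3 to 0.6 kg. Four blind wells in its top; at its very centre a 16 mm hole right through, widened below. Same when turned half round. Starts flat on the bench, centre 18 mm up; seated, its centre is 18 mm above the platform, straight over pin_foot.
- bar (a joint): position (m) of the clamp bar, an aluminium carriage 118 (x) x 62 (y) x 36 mm high. 0: its face just touches a block centred on the pin; up to 0.075: farther from the pin; down to -0.045: too near for the block to fit. It slides along the mixer's y with about 3 N when the lever is up and stays where left (the lever can serve as handle); clamped when the lever is down.
- lever (a joint): angle of the cam lever (rad): 0 fully down (locked), 1.2 fully up (nearly upright, free). The cam lets go above about 0.45. It stays where it is left. The last 0.4 rad (either way) takes a firm 8 to 12 N at the knob. It turns about an axis through lever_pivot parallel to the mixer's y.
- bar_face (a point): middle of the clamp bar's flat face that meets the block, 18 mm above the platform; axes parallel to the mixer's, the face looks to -y (towards the pin)
- lever_pivot (a point): axis of the cam lever, on the clamp bar, 26 mm above the platform; axes parallel to the mixer's; it moves with the bar
- lever_knob (a point): centre of the black knob at the lever's end: a cylinder 26 mm across, 26 mm long, axis along the mixer's y (pinch its flat ends), 120 mm from lever_pivot. At lever angle q its direction from the pivot is -cos(0.3+q) in mixer x (towards the robot) and sin(0.3+q) up: lever down, 115 mm out and 35 mm up. The lever's rod is 14 mm wide (y) and 10 mm thick.
- amber_bottle: brown bottle with a dark cap, 45 mm across, 128 mm tall, standing behind the mixer; leave it (origin under its centre)
- tape_roll: roll of brown tape, 92 mm across, 48 mm high, behind the mixer; leave it (origin under its centre)
- wash_bottle: white wash bottle with a bent spout, 230 mm tall, to the left behind the mixer; leave it (origin under its centre)

How it is judged:
By the outcome, as a careful person would: the job done as asked, in the order asked, and still so for the second after the job is handed in, with the robot touching nothing.
It also fails if it takes over 64 s, if anything falls off the work surface, if the arm or the gripper's body presses on something with over 40 N, if the wrist force passes 120 N, or if a joint passes its speed limit or range.

### The arm

A 6-joint arm with a two-finger parallel gripper is mounted at the origin on the work surface; the furniture and walls round the work are solid. World frame = base frame: x ahead of the robot, y to its left, z up, the work surface at z = 0. Lengths are in m, angles in degrees, forces in N, time in s.
With the tool pointing down it reaches from about 0.3 to 0.75 m from the base axis. Payload 8.5 kg.
Tool frame: the origin (TCP) lies between the finger pads; the fingertips stand 11 mm ahead of it and the grasp point (between the pads) lies 8 mm behind it; z points along the fingers, y is the direction in which the jaws open and shut (so a half turn about z gives the same grasp; the last joint's range is limited). The gripper opens to 88 mm and grips with 3 to 60 N. Pads are 18 mm wide; open, the fingers measure 123 mm over their backs; the gripper's body (75 mm by 187 mm) begins 45 mm behind the grasp point.
Start: joints at [-89.169, 21.807, 74.336, -0, 83.858, -12.336], TCP at [0.125, -0.536, 0.25] pointing down, gripper open.
Joint ranges: [-178.18, 178.18], [-50.72, 133.34], [12.68, 142.11], [-81.47, 261.47], [9.98, 163.14], [-165.26, 165.26]. Speed limits (degrees/s): [136.94, 136.94, 180, 180, 180, 180].

### API

Orientations are given as [roll, pitch, yaw] about the fixed x, y, z axes, in that order (R = Rz(yaw) Ry(pitch) Rx(roll)).
In Python, from plant import arm gives the robot as it stands. The module is installed in compiled form; this text tells all that it offers.
- The arm moves only by the shell command python3 -m crank 'ROWS' [FORCE]. ROWS is a JSON object of lists of equal length, an entry for each row: "delta_pos": the shift along the tool's x, y, z in m, a list of three; "twist": the turn, a rotation vector about the tool's x, y, z in degrees, a list of three; "jaw": the opening, from -1 (shut) to 1 (fully open), so that 0 is half open. A call has 1 to 8 rows; each row shifts and turns the commanded pose from where the row before left it, along the tool's axes as they then stand; what a row does not reach is not made up. A row lasts 1/12 s, in which the tool goes at most 41.7 mm and 7.16 degrees, less where a joint would pass 70% of its speed; a pose out of reach is approached as far as the arm can. A call with a gripper value outside its range is refused whole. The fingers move at their own pace and stop on an object; FORCE is the grip in N (left out, the last holds). Time passes only in rows, so rows that do not move let the fingers close. It gives the time, the measured TCP pose, the force and the opening at its end, in the units of the state.
- arm.get_obs(): the state, without advancing time (a new reading comes with each control period).
- arm.capture(name): name is "side" or "top" or "wrist"; returns the picture (420x560x3 uint8, red, green, blue); there is no depth.
- arm.calibration(name): a dict with "camera_matrix" (3x3 intrinsics, pixels), "R" (3x3) and "t" (3): a world point X has camera coordinates R X + t; the wrist camera has in their place "tool_from_camera" (4x4, takes a point from camera to tool coordinates, whose origin is the TCP and whose axes are the flange's). Camera axes: x right, y down, z forward; pixel columns grow to the right and rows downward; lengths in m; the calibration is good to about 2 mm. A picture is of the moment at which its call begins: read the wrist's pose just before it. calibration takes no time and is no camera call.
- arm.close_job(): hands the job in, once; it reports no verdict.
The state is a dict: "t": time; "qpos": joint angles; "qvel": joint speeds; "joint_torque": joint torques, N m; "tool_pos": TCP position; "orientation": TCP orientation; "wrist_force": force on the tool from outside, world axes, zero at the start; "wrist_torque": the same for the moment, N m; "gripper_width": finger opening in m.
Only numpy, scipy, OpenCV 4.12 (cv2) and the standard library are available. Lean on these libraries where they do the work, as an engineer would, in place of code of your own. Each camera call takes 0.05 s, during which the arm holds its last target. There are 200 camera calls.

## Working session

There is one attempt and no reset: what is moved stays moved. The work goes in short steps, Python scripts to look and compute and a shell command to move; the robot and the scene stay as the last step left them, time stands still between calls to the robot, and variables do not carry over. Pictures are saved under pics/ and viewed, on a budget of 10 in all, crops included, one or two more only if the job needs it, and the job is handed in when it is done.

```bash
mkdir -p pics
python3 - <<'E'
from plant import arm
import cv2,numpy as np
o=arm.get_obs();print(o)
for n in("side","top"):
    im=arm.capture(n);cv2.imwrite(f"pics/{n}0.png",im[:,:,::-1])
    c=arm.calibration(n);print(n,{k:np.array(v).round(4).tolist() for k,v in c.items()})
print(arm.calibration("wrist"))
E
```

```text
{'t': 0.0, 'qpos': array([-8.91681708e+01,  2.18407145e+01,  7.43853385e+01, -8.71489100e-04,
        8.38580505e+01, -1.23371843e+01]), 'qvel': array([-0.08239312,  0.02514413, -0.05261998,  0.10413877,  0.01131176,
       -0.02576684]), 'joint_torque': array([-1.35513306e-03, -4.37943113e+01, -2.24557024e+01,  7.13018537e-02,
        3.53028823e-02, -1.38085102e-04]), 'tool_pos': array([ 0.12528035, -0.53526309,  0.2491369 ]), 'orientation': array([-1.79917654e+02, -1.71235708e-02,  1.31690951e+01]), 'wrist_force': array([ 0.06617807, -0.60302341,  0.35360586]), 'wrist_torque': array([ 0.02332892,  0.01064889, -0.04078642]), 'gripper_width': 0.08834269787950248}
side {'camera_matrix': [[466.982, 0.0, 278.3647], [0.0, 466.982, 213.9486], [0.0, 0.0, 1.0]], 'R': [[0.9339, -0.3574, -0.0006], [-0.1258, -0.327, -0.9366], [0.3346, 0.8748, -0.3504]], 't': [-0.5542, 0.1803, 0.9286]}
top {'camera_matrix': [[384.6564, 0.0, 277.2155], [0.0, 384.6564, 208.4905], [0.0, 0.0, 1.0]], 'R': [[0.0138, -0.9999, -0.0039], [-0.9832, -0.0129, -0.1819], [0.1818, 0.0063, -0.9833]], 't': [0.0288, 0.6097, 0.9518]}
{'camera_matrix': array([[354.81499319,   0.        , 280.58149941],
       [  0.        , 354.81499319, 208.35322198],
       [  0.        ,   0.        ,   1.        ]]), 'tool_from_camera': array([[ 4.15404371e-04, -9.59350857e-01, -2.82215805e-01,
         7.29477630e-02],
       [ 9.99999480e-01,  1.35550836e-04,  1.01115295e-03,
        -1.46090721e-03],
       [-9.31795865e-04, -2.82216078e-01,  9.59350414e-01,
        -1.34803752e-01],
       [ 0.00000000e+00,  0.00000000e+00,  0.00000000e+00,
         1.00000000e+00]])}
```

View pics/top0.png

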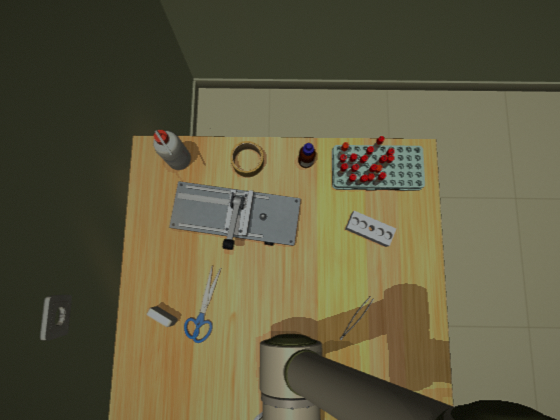

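View pics/side0.png

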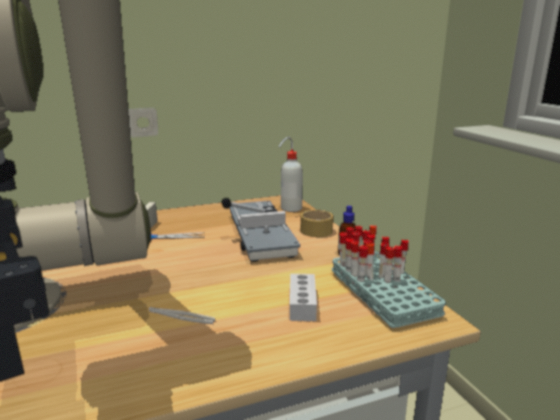

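The top view shows the mixer at about (236,213), its pin near (263,216), the knob near (229,244) and the block near (371,229). I'll enlarge these areas to read them more precisely.

Run:
```python
import cv2,numpy as np
im=cv2.imread("pics/top0.png")
a=cv2.resize(im[175:255,160:310],None,fx=5,fy=5,interpolation=cv2.INTER_CUBIC)
b=cv2.resize(im[205:250,340:402],None,fx=4,fy=4,interpolation=cv2.INTER_CUBIC)
out=np.zeros((590,750,3),np.uint8);out[:400]=a;out[405:585,:248]=b;cv2.imwrite("pics/crop1.png",cv2.convertScaleAbs(out,alpha=1.4))
```

```text
(no output)
```

View pics/crop1.png

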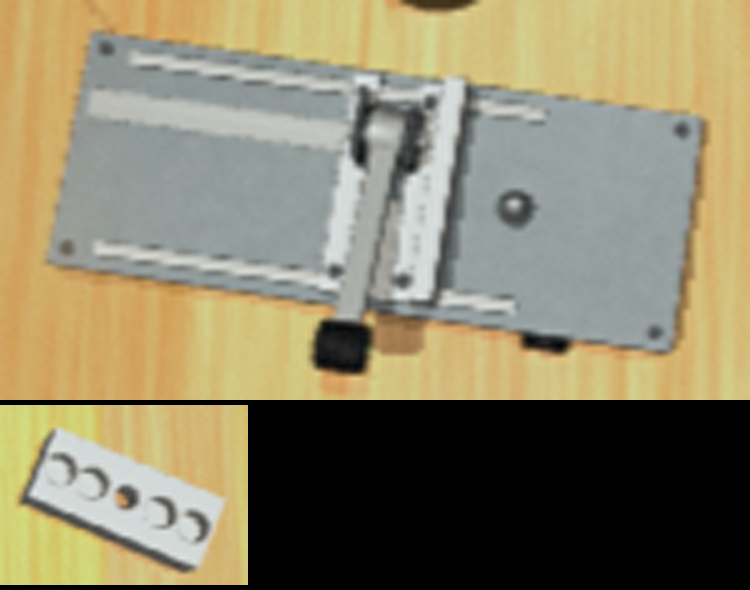

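The enlarged crop gives these crop-pixel positions:
- **Mixer corners:** (93,33), (704,118), (670,352), (49,263)
- **Pin:** (514,205)
- **Bar face, top edge:** (466,80)–(436,302)
- **Knob:** (343,347)
- **Block hole:** (126,496)

```bash
cat > h.py <<'E'
import numpy as np
from plant import arm
def ray(n,uv,z):
    c=arm.calibration(n);K=np.array(c["camera_matrix"])
    if n=="wrist": raise ValueError
    R=np.array(c["R"]);t=np.array(c["t"])
    d=R.T@np.linalg.inv(K)@[uv[0],uv[1],1];o=-R.T@t
    return o+d*(z-o[2])/d[2]
def wray(pos,Rt,uv,z):
    c=arm.calibration("wrist");T=np.array(c["tool_from_camera"]);K=np.array(c["camera_matrix"])
    d=Rt@T[:3,:3]@np.linalg.inv(K)@[uv[0],uv[1],1];o=pos+Rt@T[:3,3]
    return o+d*(z-o[2])/d[2]
E
python3 - <<'E'
from h import *
f=lambda u,v:((u+.5)/5-.5+160,(v+.5)/5-.5+175)
g=lambda u,v:((u+.5)/4-.5+340,(v-405+.5)/4-.5+205)
P=np.array([ray("top",f(*p),.04) for p in[(93,33),(704,118),(670,352),(49,263)]])
print(P.round(4));c=P.mean(0);print("c",c)
ly=(P[0]-P[1]+P[3]-P[2])/2;lx=(P[0]-P[3]+P[1]-P[2])/2
print(np.linalg.norm(ly),np.linalg.norm(lx),"ang y",np.degrees(np.arctan2(ly[1],ly[0])),"x",np.degrees(np.arctan2(lx[1],lx[0])))
a=np.arctan2(ly[1],ly[0])-np.pi/2;ey=np.array([-np.sin(a),np.cos(a),0]);ex=np.array([np.cos(a),np.sin(a),0])
print("yaw",np.degrees(a),"pin pred",c-.075*ey)
loc=lambda p:((p-c)@ex,(p-c)@ey)
print("pin nose",ray("top",f(514,205),.055))
k=ray("top",f(343,347),.101);print("knob",k,loc(k))
for p in[(466,80),(436,302)]:
    q=ray("top",f(*p),.076);print("face",q,loc(q))
B=np.array([ray("top",g(*p),.036) for p in[(54,429),(225,500),(193,564),(26,494)]])
print(B,B.mean(0),"hole",ray("top",g(126,496),.036))
for i in range(4):
    d=B[(i+1)%4]-B[i];print(np.linalg.norm(d),np.degrees(np.arctan2(d[1],d[0])))
E
```

```text
[[ 0.6837  0.3055  0.04  ]
 [ 0.6411 -0.0245  0.04  ]
 [ 0.5157 -0.0071  0.04  ]
 [ 0.5583  0.3212  0.04  ]]
c [0.59968253 0.148807   0.04      ]
0.3318865894232822 0.12647380790342333 ang y 82.62485488279766 x -7.517486547033353
yaw -7.375145117202333 pin pred [0.59005512 0.07442748 0.04      ]
pin nose [0.59007788 0.07551391 0.055     ]
knob [0.51056442 0.15610296 0.101     ] (np.float64(-0.08931737517672576), np.float64(-0.004204080000566299))
face [0.65188896 0.10079626 0.076     ] (np.float64(0.057937442648531366), np.float64(-0.04091204413294895))
face [0.53624085 0.11308287 0.076     ] (np.float64(-0.05833107565594532), np.float64(-0.043572293141134144))
[[ 0.60985805 -0.16541568  0.036     ]
 [ 0.56363881 -0.27731007  0.036     ]
 [ 0.52103224 -0.25455494  0.036     ]
 [ 0.5658917  -0.14593531  0.036     ]] [ 0.5651052 -0.210804   0.036    ] hole [ 0.56543593 -0.21201354  0.036     ]
0.1210643333980223 -112.44362633291728
0.048302331888690146 151.8944152614531
0.11751848927490037 67.5595763252231
0.048088716309594756 -23.896908562383036
```

```bash
python3 -m crank '{"delta_pos":[[0,0,0],[0,0,0],[0,0,0],[0.0147,-0.0368,0],[0.0147,-0.0368,0],[0.0147,-0.0368,0],[0.0147,-0.0368,0],[0.0147,-0.0368,0]],"twist":[[0,0,6.85],[0,0,6.85],[0,0,6.85],[0,0,0],[0,0,0],[0,0,0],[0,0,0],[0,0,0]],"jaw":[1,1,1,1,1,1,1,1]}'
python3 -m crank '{"delta_pos":[[0.0147,-0.0368,0],[0.0147,-0.0368,0],[0.0147,-0.0368,0],[0.0147,-0.0368,0],[0.0147,-0.0368,0],[0.0147,-0.0368,0],[0.0147,-0.0368,0],[0.0147,-0.0368,0]],"twist":[[0,0,0],[0,0,0],[0,0,0],[0,0,0],[0,0,0],[0,0,0],[0,0,0],[0,0,0]],"jaw":[1,1,1,1,1,1,1,1]}'
python3 - <<'E'
from h import *
# wash bottle: side image base, top image base
print(ray("side",(292,208),0),ray("side",(348,248),0),ray("top",(180,164),0),ray("top",(163,137),.2))
E
```

```text
t: 0.77
tool_pos: [0.2222, -0.3606, 0.2495]
orientation: [-180.0, 0.0, -7.4]
wrist_force: [0.4, 0.3, 0.5]
gripper_width: 0.0879
t: 1.43
tool_pos: [0.3766, -0.0836, 0.2498]
orientation: [180.0, -0.0, -7.4]
wrist_force: [1.0, -1.4, 0.5]
gripper_width: 0.0883
[7.60027228e-01 3.16028398e-01 5.55111512e-17] [ 7.77708914e-01 -1.06208049e-02  5.55111512e-17] [0.74414294 0.31440715 0.        ] [0.74797971 0.3036067  0.2       ]
```

```bash
python3 -m crank '{"delta_pos":[[0.0147,-0.0368,0],[0.0147,-0.0368,0],[0.0147,-0.0368,0],[0.0147,-0.0368,0],[0.0147,-0.0368,0],[0.0147,-0.0368,0],[0.0147,-0.0368,0],[0,0,0]],"twist":[[0,0,0],[0,0,0],[0,0,0],[0,0,0],[0,0,0],[0,0,0],[0,0,0],[0,0,0]],"jaw":[1,1,1,1,1,1,1,1]}'
python3 - <<'E'
from h import *
import cv2
o=arm.get_obs();print(o["tool_pos"],o["orientation"],o["qpos"])
cv2.imwrite("pics/w1.png",arm.capture("wrist")[:,:,::-1])
E
```

```text
t: 2.1
tool_pos: [0.5131, 0.1613, 0.2487]
orientation: [-179.9, 0.0, -7.1]
wrist_force: [0.3, -0.0, 0.1]
gripper_width: 0.0874
[0.51305097 0.16133768 0.24873509] [-1.79926403e+02  2.61016090e-02 -7.11809596e+00] [4.80195265e+00 2.06216006e+01 7.63772753e+01 7.79806176e-02
 8.30114681e+01 1.01910570e+02]
```

View pics/w1.png

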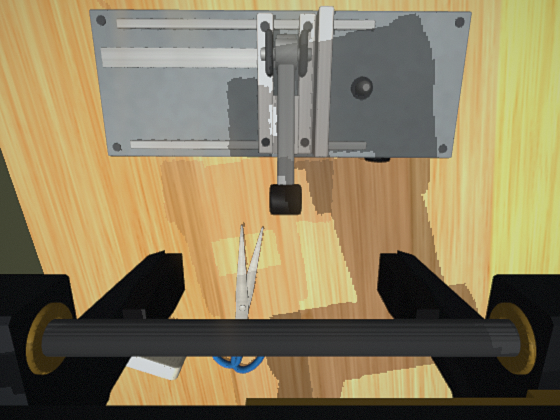

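The wrist view shows the mixer squared up in the frame, with corners at (92,11), (470,10), (451,157) and (108,156). The knob is at (286,199), the pin nose at (362,88), and the lever is down.

```bash
cat >> h.py <<'E'
from scipy.spatial.transform import Rotation as Ro
def W(o,uv,z): return wray(np.array(o[0]),Ro.from_euler('xyz',o[1],degrees=True).as_matrix(),uv,z)
E
python3 - <<'E'
from h import *
o=([.51305,.16134,.24874],[-179.926,.026,-7.118])
P=np.array([W(o,p,.04) for p in[(92,11),(470,10),(451,157),(108,156)]])
c=P.mean(0);print(P.round(4),c)
for d in(P[0]-P[1],P[3]-P[2],P[0]-P[3],P[1]-P[2]):print(np.linalg.norm(d),np.degrees(np.arctan2(d[1],d[0])))
print("pin",W(o,(362,86),.057),"knob",W(o,(286,199),.101), "knobtop",W(o,(286,196),.114))
for p in[(331,157),(334,8)]:
  q=W(o,p,.076);print("face",q)
E
```

```text
[[ 0.6821  0.3065  0.04  ]
 [ 0.6424 -0.0188  0.04  ]
 [ 0.5159 -0.0038  0.04  ]
 [ 0.5578  0.3254  0.04  ]] [0.599539   0.15232957 0.04      ]
0.3277020150167782 83.03704125509476
0.33188498464263205 82.74153111779039
0.1256936713193581 -8.633751912530748
0.12735299988569532 -6.731827143306573
pin [0.59125862 0.081539   0.057     ] knob [0.51005872 0.15858017 0.101     ] knobtop [0.51592826 0.15806272 0.114     ]
face [0.53597864 0.11583574 0.076     ]
face [0.6507842  0.10387106 0.076     ]
```

```bash
python3 -m crank '{"delta_pos":[[0,-0.001,0.03],[0,0,0.03],[0,0,0.03],[0,0,0.03],[0,0,0.025],[0,0,0.012],[0,0,0],[0,0,0]],"twist":[[0,0,0],[0,0,0],[0,0,0],[0,0,0],[0,0,0],[0,0,0],[0,0,0],[0,0,0]],"jaw":[1,1,1,1,1,1,1,1]}'
python3 -m crank '{"delta_pos":[[0,0,0],[0,0,0],[0,0,0],[0,0,0],[0,0,0],[0,0,0],[0,0,0],[0,0,0]],"twist":[[0,0,0],[0,0,0],[0,0,0],[0,0,0],[0,0,0],[0,0,0],[0,0,0],[0,0,0]],"jaw":[-1,-1,-1,-1,-1,-1,-1,-1]}' 30
```

```text
t: 2.82
tool_pos: [0.5114, 0.1569, 0.0929]
orientation: [180.0, 0.1, -7.4]
wrist_force: [-0.8, -0.3, 0.3]
gripper_width: 0.0882
t: 3.48
tool_pos: [0.5115, 0.1576, 0.0928]
orientation: [-180.0, 0.0, -7.4]
wrist_force: [0.4, -0.2, -0.0]
gripper_width: 0.0368
```

```bash
python3 -m crank '{"delta_pos":[[0,0,0],[0,0,0],[0,0,0],[0,0,0],[0.0041,0,-0.0113],[0.0052,0,-0.0108],[0.0063,0,-0.0102],[0.0073,0,-0.0096]],"twist":[[0,0,0],[0,0,0],[0,0,0],[0,0,0],[0,0,0],[0,0,0],[0,0,0],[0,0,0]],"jaw":[-1,-1,-1,-1,-1,-1,-1,-1]}' 30
```

```text
t: 4.15
tool_pos: [0.5322, 0.1549, 0.1339]
orientation: [180.0, 0.4, -7.4]
wrist_force: [-3.3, 2.5, -3.8]
gripper_width: 0.0259
```

```bash
python3 -m crank '{"delta_pos":[[0.0082,0,-0.0088],[0.0090,0,-0.0079],[0.0098,0,-0.0070],[0.0104,0,-0.0060],[0.0110,0,-0.0049],[0.0114,0,-0.0038],[0.0117,0,-0.0026],[0.0119,0,-0.0015]],"twist":[[0,0,0],[0,0,0],[0,0,0],[0,0,0],[0,0,0],[0,0,0],[0,0,0],[0,0,0]],"jaw":[-1,-1,-1,-1,-1,-1,-1,-1]}'
python3 -m crank '{"delta_pos":[[0,0,0],[0,0,0],[0,0,0]],"twist":[[0,0,0],[0,0,0],[0,0,0]],"jaw":[-1,-1,-1]}'
python3 - <<'E'
from h import *
o=arm.get_obs();print(o["tool_pos"],o["wrist_force"],o["wrist_torque"])
E
```

```text
t: 4.82
tool_pos: [0.6164, 0.144, 0.1773]
orientation: [180.0, 0.2, -7.4]
wrist_force: [-4.4, 1.9, -0.5]
gripper_width: 0.0255
t: 5.07
tool_pos: [0.6168, 0.1438, 0.1772]
orientation: [180.0, -0.0, -7.4]
wrist_force: [0.3, -0.0, 2.3]
gripper_width: 0.0257
[0.6168304  0.14384735 0.177216  ] [ 2.95880574e-01 -3.77524131e-04  2.31558762e+00] [0.07407911 0.11690431 0.05724483]
```

```bash
python3 -m crank '{"delta_pos":[[0,-0.008,0],[0,-0.013,0],[0,-0.013,0],[0,-0.013,0],[0,-0.013,0],[0,-0.013,0],[0,-0.011,0],[0,-0.008,0]],"twist":[[0,0,0],[0,0,0],[0,0,0],[0,0,0],[0,0,0],[0,0,0],[0,0,0],[0,0,0]],"jaw":[-1,-1,-1,-1,-1,-1,-1,-1]}'
python3 -m crank '{"delta_pos":[[0,0,0],[0,0,0],[0,0,0],[0,0,0],[0,0,0],[0,0,0],[0,0,0],[0,0,0]],"twist":[[0,0,0],[0,0,0],[0,0,0],[0,0,0],[0,0,0],[0,0,0],[0,0,0],[0,0,0]],"jaw":[-1,-1,0.1,0.1,0.1,0.1,0.1,0.1]}'
```

```text
t: 5.73
tool_pos: [0.6288, 0.2369, 0.1772]
orientation: [-180.0, -0.0, -7.3]
wrist_force: [-1.6, -3.5, 4.6]
gripper_width: 0.0256
t: 6.4
tool_pos: [0.6288, 0.2349, 0.177]
orientation: [180.0, 0.0, -7.4]
wrist_force: [0.7, -0.1, -0.3]
gripper_width: 0.0484
```

```bash
python3 -m crank '{"delta_pos":[[0,0,-0.036],[0,0,-0.037],[-0.0117,0.0328,0],[-0.0117,0.0328,0],[-0.0117,0.0328,0],[-0.0117,0.0328,0],[-0.0117,0.0328,0],[0,0,0]],"twist":[[0,0,0],[0,0,0],[0,0,0],[0,0,0],[0,0,0],[0,0,0],[0,0,0],[0,0,0]],"jaw":[0.1,0.1,0.1,0.1,0.1,0.1,0.1,0.1]}'
python3 -m crank '{"delta_pos":[[0,0,0],[0,0,0],[0,0,0]],"twist":[[0,0,0],[0,0,0],[0,0,0]],"jaw":[1,1,1]}'
python3 - <<'E'
from h import *
import cv2
o=arm.get_obs();print(o["tool_pos"],o["orientation"])
cv2.imwrite("pics/w2.png",arm.capture("wrist")[:,:,::-1])
E
```

```text
t: 7.07
tool_pos: [0.5478, 0.0761, 0.2507]
orientation: [179.9, 0.0, -7.6]
wrist_force: [0.9, 0.0, 0.4]
gripper_width: 0.0485
t: 7.32
tool_pos: [0.5501, 0.0808, 0.2501]
orientation: [-180.0, -0.0, -7.3]
wrist_force: [0.1, 0.6, -0.9]
gripper_width: 0.0664
[0.55009646 0.08082503 0.25008009] [-1.79987441e+02 -9.48773600e-03 -7.32774884e+00]
```

View pics/w2.png

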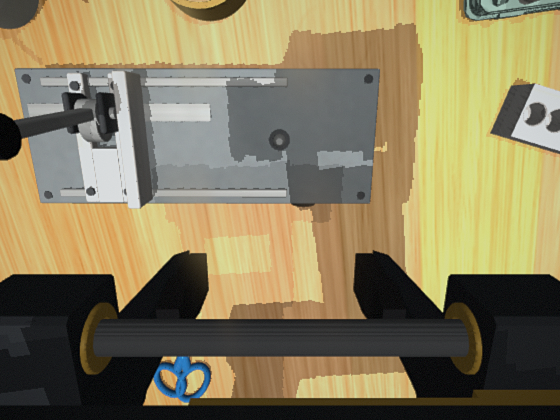

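The bar is well back at the left of the frame with the lever upright. The pin is at about (279,139), and the right-hand mixer corners are at (379,68) and (369,204).

Run:
```python
from h import *
o=([.5501,.08083,.25008],[-179.987,-.009,-7.328])
P=np.array([W(o,p,.04) for p in[(15,69),(379,68),(369,204),(41,204)]])
print(P.round(4),P.mean(0))
for d in(P[0]-P[1],P[3]-P[2],P[0]-P[3],P[1]-P[2]):print(np.linalg.norm(d),np.degrees(np.arctan2(d[1],d[0])))
a=np.radians(-7.4);ex=np.array([np.cos(a),np.sin(a),0]);ey=np.array([-ex[1],ex[0],0])
print("pin from right corners",(P[1]+P[2])/2+ey*(.167-.075),"from all",P.mean(0)-.075*ey)
print("pin nose",W(o,(279,138),.057),"ring",W(o,(279,141),.045))
```

```text
[[ 0.6831  0.308   0.04  ]
 [ 0.6419 -0.0199  0.04  ]
 [ 0.5148 -0.0035  0.04  ]
 [ 0.5569  0.3248  0.04  ]] [0.59918941 0.15237576 0.04      ]
0.33046312473301903 82.84655664567977
0.33099373391295145 82.68414801801649
0.12728028023458374 -7.57803796304257
0.1282156756129342 -7.338417526806806
pin from right corners [0.5902136  0.07956199 0.04      ] from all [0.58952974 0.07800042 0.04      ]
pin nose [0.5929371  0.07796373 0.057     ] ring [0.58909917 0.07850355 0.045     ]
```

```bash
python3 -m crank '{"delta_pos":[[0.020,0.019,0],[0.020,0.019,0],[0,0,0],[0,0,0],[0,0,0],[0,0,0],[0,0,0],[0,0,0]],"twist":[[0,0,0],[0,0,0],[0,0,-7],[0,0,-7],[0,0,-7],[0,0,-7],[0,0,-7],[0,0,-7]],"jaw":[1,1,1,1,1,1,1,1]}'
python3 -m crank '{"delta_pos":[[0,0,0],[0,0,0],[0,0,0],[0,0,0],[0,0,0],[0,0,0],[0,0,0],[0,0,0]],"twist":[[0,0,-7],[0,0,-7],[0,0,-7],[0,0,-7],[0,0,-7],[0,0,-7],[0,0,-6],[0,0,0]],"jaw":[1,1,1,1,1,1,1,1]}'
python3 -m crank '{"delta_pos":[[0,0,0],[0,0,0],[0,0,0]],"twist":[[0,0,0],[0,0,0],[0,0,0]],"jaw":[1,1,1]}'
python3 - <<'E'
from h import *
import cv2
o=arm.get_obs();print(o["tool_pos"],o["orientation"],o["qpos"])
cv2.imwrite("pics/w3.png",arm.capture("wrist")[:,:,::-1])
E
```

```text
t: 8.03
tool_pos: [0.5849, 0.0381, 0.2498]
orientation: [-180.0, 0.0, 35.0]
wrist_force: [-0.5, 0.4, 0.8]
gripper_width: 0.0885
t: 8.7
tool_pos: [0.5848, 0.0381, 0.2498]
orientation: [-180.0, -0.0, 82.9]
wrist_force: [-0.9, 0.5, -0.1]
gripper_width: 0.0881
t: 8.95
tool_pos: [0.5846, 0.0375, 0.2501]
orientation: [-180.0, -0.0, 82.5]
wrist_force: [0.2, -0.2, -0.4]
gripper_width: 0.0881
[0.58457632 0.03750339 0.25005376] [-1.79994313e+02 -1.08892739e-03  8.25212938e+01] [-7.90100630e+00  2.54362026e+01  6.83613809e+01  1.04928053e-03
  8.62081112e+01 -4.22369576e-01]
```

View pics/w3.png

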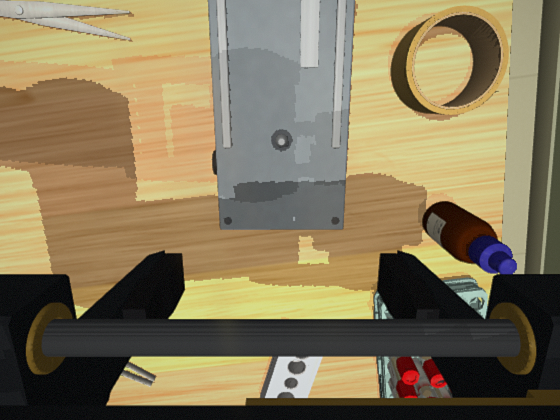

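At yaw 82.5 the pin is at about (281.5,140), and the near mixer corners are at (219,228) and (344,229).

Run:
```python
from h import *
o=([.58458,.0375,.25005],[-179.994,-.001,82.521])
P=np.array([W(o,p,.04) for p in[(219,228.5),(344,229)]]);print(P)
a=np.radians(-7.4);ex=np.array([np.cos(a),np.sin(a),0]);ey=np.array([-ex[1],ex[0],0])
print("pin from corners",P.mean(0)+ey*.092, "yaw",np.degrees(np.arctan2(*(P[1]-P[0])[1::-1])))
p2=W(o,(281.5,139.5),.056);print("pin",p2)
o1=([.5501,.08083,.25008],[-179.987,-.009,-7.328]);p1=W(o1,(279,138.5),.056)
# p_i = p + R_i b
R=[Ro.from_euler('xyz',x[1],degrees=True).as_matrix()[:2,:2] for x in(o1,o)]
A=np.vstack([np.hstack([np.eye(2),r]) for r in R]);print(p1,np.linalg.solve(A,np.r_[p1[:2],p2[:2]]))
```

```text
[[ 0.51505134 -0.00304168  0.04      ]
 [ 0.64274226 -0.02030291  0.04      ]]
pin from corners [0.590746   0.07956145 0.04      ] yaw -7.69856055565345
pin [0.5907463 0.0798155 0.056    ]
[0.59364188 0.07694672 0.056     ] [ 5.90755914e-01  7.69294988e-02  2.86019343e-03 -3.85184945e-04]
```

```bash
python3 -m crank '{"delta_pos":[[-0.0358,0.00035,0],[-0.0358,0.00035,0],[-0.0358,0.00035,0],[-0.0358,0.00035,0],[-0.0358,0.00035,0],[-0.0358,0.00035,0],[-0.0358,0.00035,0],[-0.0358,0.00035,0]],"twist":[[0,0,0],[0,0,0],[0,0,0],[0,0,0],[0,0,0],[0,0,0],[0,0,0],[0,0,0]],"jaw":[1,1,1,1,1,1,1,1]}'
python3 -m crank '{"delta_pos":[[0,0,0],[0,0,0],[0,0,0],[0,0,0],[0,0,0],[0,0,0],[0,0,0]],"twist":[[0,0,5],[0,0,5],[0,0,5],[0,0,0],[0,0,0],[0,0,0],[0,0,0]],"jaw":[1,1,1,1,1,1,1]}'
python3 - <<'E'
from h import *
import cv2
o=arm.get_obs();print(o["tool_pos"],o["orientation"],o["qpos"])
cv2.imwrite("pics/w4.png",arm.capture("wrist")[:,:,::-1])
E
```

```text
t: 9.67
tool_pos: [0.55, -0.2489, 0.2503]
orientation: [180.0, 0.0, 82.5]
wrist_force: [1.2, 0.6, 0.3]
gripper_width: 0.0882
t: 10.25
tool_pos: [0.5505, -0.247, 0.2502]
orientation: [180.0, 0.0, 67.7]
wrist_force: [-0.7, 0.4, 0.4]
gripper_width: 0.0883
[ 0.55051094 -0.24702251  0.25021504] [1.79993352e+02 3.06468208e-03 6.77140132e+01] [-3.53949785e+01  2.72447853e+01  6.52752219e+01 -1.47846711e-03
  8.74728230e+01 -1.31089268e+01]
```

View pics/w4.png

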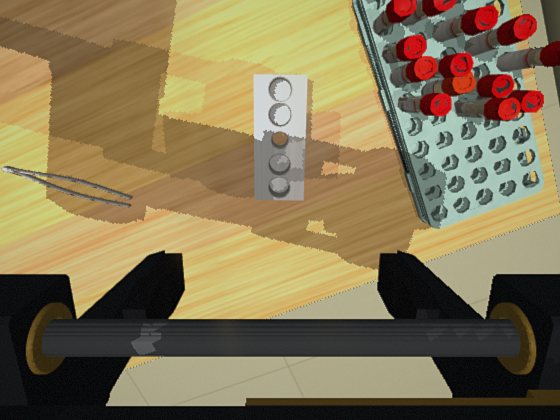

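The block is upright in the frame, with top corners at (254,75), (307,75), (304,200) and (255,199) and its hole at (280,139). The tube rack is to the right, with its nearest tube at about (430,105).

Run:
```python
from h import *
o=([.55051,-.24702,.25022],[179.993,.003,67.714])
R=Ro.from_euler('xyz',o[1],degrees=True).as_matrix();b=R@[.0029,-.0004,0]
P=np.array([W(o,p,.036) for p in[(254,74.5),(307,74.5),(304,200),(255,199.5)]])-b
for i in range(4):
    d=P[(i+1)%4]-P[i];print(np.linalg.norm(d),np.degrees(np.arctan2(d[1],d[0])))
h=W(o,(280,139),.036)-b
print(P.mean(0),h)
for z in(.06,.09,.12):print("tube",(R.T@(W(o,(425,105),z)-h)).round(3),"rack",(R.T@(W(o,(400,139),z/2)-h)).round(3))
m=(P.mean(0)+h)/2;print(m,"move tool",R.T@(m-o[0]))
```

```text
0.04891261067027434 -22.260150574432988
0.1199268114803641 -112.51514849839688
0.049898283363586995 157.12519794878222
0.11939997205337949 67.01209631644682
[ 0.56399687 -0.21239798  0.0360002 ] [ 0.56445231 -0.21134078  0.0360002 ]
tube [ 0.035  0.127 -0.024] rack [0.002 0.118 0.006]
tube [ 0.035  0.115 -0.054] rack [ 0.004  0.113 -0.009]
tube [ 0.035  0.104 -0.084] rack [ 0.005  0.108 -0.024]
[ 0.56422459 -0.21186938  0.0360002 ] move tool [ 0.03773715 -0.0006662   0.21421774]
```

```bash
python3 -m crank '{"delta_pos":[[0.0277,-0.0005,0],[0,0,0.035],[0,0,0.035],[0,0,0.035],[0,0,0.035],[0,0,0.035],[0,0,0.03],[0,0,0.015]],"twist":[[0,0,0.3],[0,0,0],[0,0,0],[0,0,0],[0,0,0],[0,0,0],[0,0,0],[0,0,0]],"jaw":[1,1,1,1,1,1,1,1]}'
python3 -m crank '{"delta_pos":[[0,0,0.010],[0,0,0],[0,0,0],[0,0,0],[0,0,0],[0,0,0],[0,0,0],[0,0,0]],"twist":[[0,0,0],[0,0,0],[0,0,0],[0,0,0],[0,0,0],[0,0,0],[0,0,0],[0,0,0]],"jaw":[1,1,-1,-1,-1,-1,-1,-1]}' 35
python3 -m crank '{"delta_pos":[[0,0,0],[0,0,0],[0,0,-0.02],[0,0,-0.035],[0,0,-0.035],[0,0,-0.03],[0,0,0],[0,0,0]],"twist":[[0,0,0],[0,0,0],[0,0,0],[0,0,0],[0,0,0],[0,0,0],[0,0,0],[0,0,0]],"jaw":[-1,-1,-1,-1,-1,-1,-1,-1]}' 35
```

```text
t: 10.97
tool_pos: [0.5592, -0.2205, 0.0265]
orientation: [-179.7, -0.0, 67.4]
wrist_force: [0.3, 0.5, 0.2]
gripper_width: 0.088
t: 11.63
tool_pos: [0.5604, -0.2213, 0.0206]
orientation: [180.0, 0.0, 67.3]
wrist_force: [-4.0, -0.1, 2.9]
gripper_width: 0.0501
t: 12.3
tool_pos: [0.5606, -0.2214, 0.1403]
orientation: [179.9, 0.0, 67.3]
wrist_force: [-0.5, 1.5, -5.8]
gripper_width: 0.0498
```

```bash
python3 -m crank '{"delta_pos":[[0.0346,-0.0106,0],[0.0346,-0.0106,0],[0.0346,-0.0106,0],[0.0346,-0.0106,0],[0.0346,-0.0106,0],[0.0346,-0.0106,0],[0.0346,-0.0106,0],[0.0346,-0.0106,0]],"twist":[[0,0,0],[0,0,0],[0,0,0],[0,0,0],[0,0,0],[0,0,0],[0,0,0],[0,0,0]],"jaw":[-1,-1,-1,-1,-1,-1,-1,-1]}'
python3 -m crank '{"delta_pos":[[0,0,0],[0,0,0],[0,0,0],[0,0,0],[0,0,0.02],[0,0,0.018],[0,0,0],[0,0,0]],"twist":[[0,0,-5],[0,0,-5],[0,0,-5.2],[0,0,0],[0,0,0],[0,0,0],[0,0,0],[0,0,0]],"jaw":[-1,-1,-1,-1,-1,-1,-1,-1]}'
python3 - <<'E'
from h import *
import cv2
o=arm.get_obs();print(o["tool_pos"],o["orientation"],o["wrist_force"])
a=arm.capture("wrist")[:,:,::-1];b=arm.capture("top")[:,:,::-1];cv2.imwrite("pics/t5f.png",b)
b=cv2.resize(b[170:250,190:310],None,fx=4.6,fy=4.6,interpolation=cv2.INTER_CUBIC)
out=np.zeros((600,560,3),np.uint8);out[:220]=a[200:];out[225:593,:552]=b;cv2.imwrite("pics/w5.png",out)
E
```

```text
t: 12.97
tool_pos: [0.5878, 0.0686, 0.137]
orientation: [-179.7, 0.1, 67.3]
wrist_force: [0.3, -0.8, -5.5]
gripper_width: 0.0498
t: 13.63
tool_pos: [0.5882, 0.0666, 0.1004]
orientation: [-179.8, 0.0, 82.4]
wrist_force: [-0.1, 0.0, -4.4]
gripper_width: 0.0496
[0.58818169 0.06662077 0.10037574] [-1.79754364e+02  9.38168394e-03  8.23920119e+01] [-0.08951404  0.03817253 -4.35603471]
```

View pics/w5.png

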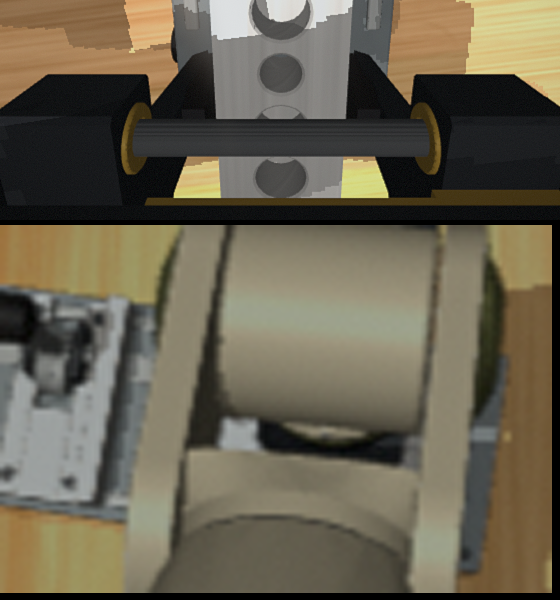

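The block is held square. The wells either side of its hole are at about (281,273) and (281,377) in the full wrist image, so their midpoint gives the hole's offset in the tool frame.

Run:
```python
from h import *
o=([.58818,.06662,.10038],[-179.75,.01,82.39])
R=Ro.from_euler('xyz',o[1],degrees=True).as_matrix()
q=[R.T@(W(o,p,.1164)-o[0]) for p in[(281,215),(281,273),(281,377)]];print(q,(q[1]+q[2])/2)
```

```text
[array([ 3.66745427e-02, -9.11257190e-05, -1.60261561e-02]), array([ 1.42443683e-02, -7.43141841e-05, -1.60223146e-02]), array([-3.22796065e-02, -3.94442179e-05, -1.60143467e-02])] [-9.01761911e-03 -5.68792010e-05 -1.60183307e-02]
```

```bash
python3 -m crank '{"delta_pos":[[-0.0009,0.0009,0.006],[0,0,0.008],[0,0,0.006],[0,0,0.004],[0,0,0.004],[0,0,0.003],[0,0,0],[0,0,0]],"twist":[[0,0,0],[0,0,0],[0,0,0],[0,0,0],[0,0,0],[0,0,0],[0,0,0],[0,0,0]],"jaw":[-1,-1,-1,-1,-1,-1,-1,-1]}'
```

```text
t: 14.4
tool_pos: [0.5898, 0.0657, 0.0711]
orientation: [-180.0, -0.0, 82.5]
wrist_force: [0.7, -0.6, -4.4]
gripper_width: 0.05
```

```bash
python3 -m crank '{"delta_pos":[[0,0,0.002],[0,0,0.002],[0,0,0.002],[0,0,0.001],[0,0,0],[0,0,0]],"twist":[[0,0,0],[0,0,0],[0,0,0],[0,0,0],[0,0,0],[0,0,0]],"jaw":[-1,-1,-1,-1,-1,-1]}'
```

```text
t: 14.9
tool_pos: [0.5898, 0.0657, 0.0641]
orientation: [-180.0, -0.0, 82.5]
wrist_force: [-0.8, -0.0, -4.1]
gripper_width: 0.0494
```

The block bottom is below the pin nose with no contact force, so the pin is in the hole. Next I lower the last few millimetres and release.

```bash
python3 -m crank '{"delta_pos":[[0,0,0.002],[0,0,0.0012],[0,0,0.0005],[0,0,0],[0,0,0]],"twist":[[0,0,0],[0,0,0],[0,0,0],[0,0,0],[0,0,0]],"jaw":[-1,-1,-1,-1,-1]}'
python3 -m crank '{"delta_pos":[[0,0,0],[0,0,0],[0,0,0],[0,0,0],[0,0,-0.02],[0,0,-0.035],[0,0,-0.04],[0,0,-0.04]],"twist":[[0,0,0],[0,0,0],[0,0,0],[0,0,0],[0,0,0],[0,0,0],[0,0,0],[0,0,0]],"jaw":[0.6,0.6,0.6,0.6,0.6,0.6,0.6,0.6]}'
```

```text
t: 15.32
tool_pos: [0.5898, 0.0657, 0.0606]
orientation: [180.0, 0.0, 82.5]
wrist_force: [-1.0, 0.1, -1.9]
gripper_width: 0.0496
t: 15.98
tool_pos: [0.5894, 0.0657, 0.197]
orientation: [-179.9, -0.0, 82.5]
wrist_force: [-0.1, -0.2, 0.3]
gripper_width: 0.0704
```

```bash
python3 -m crank '{"delta_pos":[[-0.04,0,0],[0,0,-0.04],[0,0,-0.013],[0,0,0],[0,0,0],[0,0,0],[0,0,0],[0,0,0]],"twist":[[0,0,0],[0,0,0],[0,0,7],[0,0,7],[0,0,7],[0,0,7],[0,0,7],[0,0,7]],"jaw":[1,1,1,1,1,1,1,1]}'
python3 -m crank '{"delta_pos":[[0,0,0],[0,0,0],[0,0,0],[0,0,0],[0,0,0],[0,0,0],[0,0,0],[-0.02,-0.03,0]],"twist":[[0,0,7],[0,0,7],[0,0,7],[0,0,7],[0,0,7],[0,0,7],[0,0,6],[0,0,0]],"jaw":[1,1,1,1,1,1,1,1]}'
python3 -m crank '{"delta_pos":[[-0.02,-0.03,0],[0,0,0],[0,0,0],[0,0,0]],"twist":[[0,0,0],[0,0,0],[0,0,0],[0,0,0]],"jaw":[1,1,1,1]}'
python3 - <<'E'
from h import *
import cv2
o=arm.get_obs();print(o["tool_pos"],o["orientation"])
cv2.imwrite("pics/w6.png",arm.capture("wrist")[:,:,::-1])
E
```

```text
t: 16.65
tool_pos: [0.5846, 0.026, 0.2486]
orientation: [180.0, -0.0, 40.2]
wrist_force: [-0.6, 0.3, -0.0]
gripper_width: 0.0881
t: 17.32
tool_pos: [0.5704, 0.055, 0.2479]
orientation: [179.9, -0.1, -8.1]
wrist_force: [-0.0, 0.5, 0.0]
gripper_width: 0.088
t: 17.65
tool_pos: [0.553, 0.0906, 0.2486]
orientation: [180.0, -0.0, -7.5]
wrist_force: [-0.3, -0.2, -0.3]
gripper_width: 0.0878
[0.55298292 0.09059237 0.2486408 ] [ 1.79988818e+02 -3.75227164e-02 -7.46464419e+00]
```

View pics/w6.png

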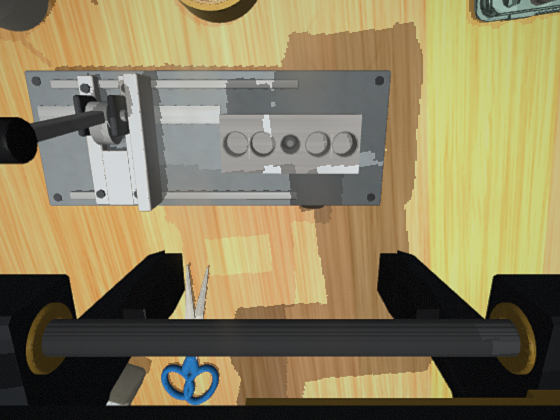

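The block sits flat and parallel to the mixer, with the pin visible in its hole at (290,143). Now back to the lever knob.

```bash
python3 -m crank '{"delta_pos":[[0.0113,-0.0306,0],[0.0113,-0.0306,0],[0.0113,-0.0306,0],[0.0113,-0.0306,0],[0.0115,-0.0305,0],[0,0,0],[0,0,0.036],[0,0,0.0356]],"twist":[[0,0,0],[0,0,0],[0,0,0],[0,0,0],[0,0,0],[0,0,0],[0,0,0],[0,0,0]],"jaw":[1,1,1,1,1,1,1,1]}'
python3 -m crank '{"delta_pos":[[0,0,0],[0,0,0],[0,0,0],[0,0,0],[0,0,0],[0,0,0],[0,0,0],[0,0,0]],"twist":[[0,0,0],[0,0,0],[0,0,0],[0,0,0],[0,0,0],[0,0,0],[0,0,0],[0,0,0]],"jaw":[0.2,0.2,0.2,-1,-1,-1,-1,-1]}' 30
python3 -m crank '{"delta_pos":[[0,0,0],[0,0,0],[0,0,0]],"twist":[[0,0,0],[0,0,0],[0,0,0]],"jaw":[-1,-1,-1]}' 30
```

```text
t: 18.37
tool_pos: [0.6303, 0.2344, 0.1772]
orientation: [-179.9, -0.3, -7.5]
wrist_force: [0.9, -0.6, -0.2]
gripper_width: 0.0885
t: 19.03
tool_pos: [0.629, 0.235, 0.1774]
orientation: [-180.0, -0.0, -7.5]
wrist_force: [0.0, 0.0, 0.0]
gripper_width: 0.0367
t: 19.28
tool_pos: [0.6289, 0.2352, 0.177]
orientation: [-180.0, -0.0, -7.5]
wrist_force: [0.2, 0.5, 2.1]
gripper_width: 0.0258
```

```bash
python3 -m crank '{"delta_pos":[[0,0.010,0],[0,0.012,0],[0,0.012,0],[0,0.012,0],[0,0.007,0],[0,0.002,0],[0,0,0],[0,0,0]],"twist":[[0,0,0],[0,0,0],[0,0,0],[0,0,0],[0,0,0],[0,0,0],[0,0,0],[0,0,0]],"jaw":[-1,-1,-1,-1,-1,-1,-1,-1]}'
python3 -m crank '{"delta_pos":[[0,0.002,0],[0,0.002,0],[0,0,0],[0,0,0]],"twist":[[0,0,0],[0,0,0],[0,0,0],[0,0,0]],"jaw":[-1,-1,-1,-1]}'
python3 - <<'E'
from h import *
import cv2
o=arm.get_obs();print(o["tool_pos"],o["orientation"],o["wrist_force"])
b=arm.capture("wrist")[:,:,::-1];s=arm.capture("side")[:,:,::-1]
cv2.imwrite("pics/w7.png",b);cv2.imwrite("pics/s7.png",s)
s=cv2.resize(s[180:270,215:325],None,fx=5,fy=5,interpolation=cv2.INTER_CUBIC)
cv2.imwrite("pics/s7c.png",s)
E
```

```text
t: 19.95
tool_pos: [0.6217, 0.1796, 0.177]
orientation: [179.9, 0.0, -7.5]
wrist_force: [-2.1, -3.7, 3.4]
gripper_width: 0.0258
t: 20.28
tool_pos: [0.6213, 0.1768, 0.177]
orientation: [-180.0, -0.0, -7.5]
wrist_force: [0.0, 2.0, 3.7]
gripper_width: 0.0257
[0.62126711 0.17677471 0.17697777] [-1.79982707e+02 -2.03661500e-02 -7.46492408e+00] [0.03174316 2.01428281 3.69686917]
```

View pics/s7c.png

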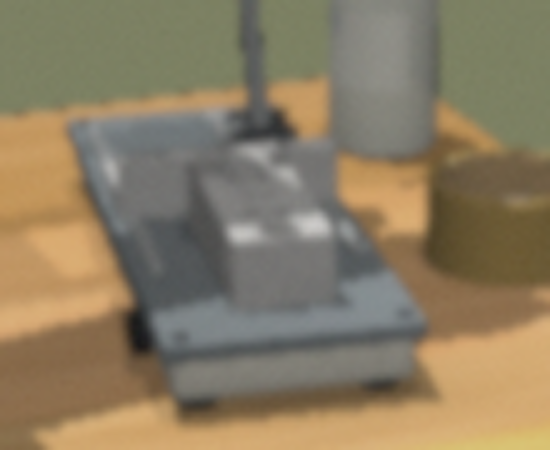

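The bar is close behind the block and the block is still seated. I'll inch forward in small steps and watch the force.

```bash
python3 -m crank '{"delta_pos":[[0,0.0015,0],[0,0,0],[0,0,0]],"twist":[[0,0,0],[0,0,0],[0,0,0]],"jaw":[-1,-1,-1]}'
python3 -m crank '{"delta_pos":[[0,0.0015,0],[0,0,0],[0,0,0]],"twist":[[0,0,0],[0,0,0],[0,0,0]],"jaw":[-1,-1,-1]}'
python3 -m crank '{"delta_pos":[[0,0.0015,0],[0,0,0],[0,0,0]],"twist":[[0,0,0],[0,0,0],[0,0,0]],"jaw":[-1,-1,-1]}'
```

```text
t: 20.63
tool_pos: [0.6211, 0.175, 0.177]
orientation: [-180.0, -0.0, -7.5]
wrist_force: [-1.4, 2.9, 3.9]
gripper_width: 0.0257
t: 20.88
tool_pos: [0.6208, 0.1733, 0.177]
orientation: [180.0, -0.0, -7.5]
wrist_force: [-0.6, 2.4, 5.6]
gripper_width: 0.0252
t: 21.13
tool_pos: [0.6206, 0.1718, 0.177]
orientation: [180.0, -0.0, -7.5]
wrist_force: [-1.1, 2.6, 5.6]
gripper_width: 0.0256
```

```bash
for i in 1; do :; done
python3 -m crank '{"delta_pos":[[0,0.001,0],[0,0,0],[0,0,0]],"twist":[[0,0,0],[0,0,0],[0,0,0]],"jaw":[-1,-1,-1]}'
python3 -m crank '{"delta_pos":[[0,0.001,0],[0,0,0],[0,0,0]],"twist":[[0,0,0],[0,0,0],[0,0,0]],"jaw":[-1,-1,-1]}'
python3 - <<'E'
from h import *
import cv2
o=arm.get_obs();print(o["tool_pos"],o["orientation"],o["wrist_force"])
cv2.imwrite("pics/w8.png",arm.capture("wrist")[:,:,::-1])
E
```

```text
t: 21.38
tool_pos: [0.6206, 0.1713, 0.177]
orientation: [-180.0, -0.0, -7.5]
wrist_force: [-1.2, 5.6, 5.5]
gripper_width: 0.0254
t: 21.63
tool_pos: [0.6204, 0.1704, 0.177]
orientation: [-180.0, -0.0, -7.5]
wrist_force: [-0.4, 4.3, 5.2]
gripper_width: 0.0254
[0.62044517 0.17036702 0.17696913] [-1.79958637e+02 -2.02625288e-02 -7.47176698e+00] [-0.4247775   4.3240322   5.22959744]
```

View pics/w8.png

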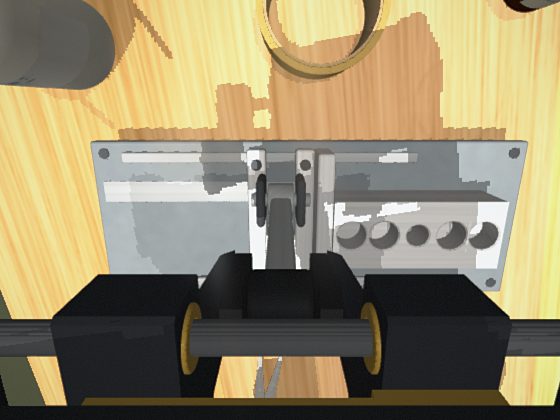

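Force stepped from 2.6 to about 5 N, and the wrist view shows the bar face flush with the block end along its whole width at column 333. Now the lever goes down.

```bash
python3 -m crank '{"delta_pos":[[-0.0119,0,0.0015],[-0.0117,0,0.0026],[-0.0114,0,0.0038],[-0.0110,0,0.0049],[-0.0104,0,0.0060],[-0.0098,0,0.0070],[-0.0090,0,0.0079],[-0.0082,0,0.0088]],"twist":[[0,0,0],[0,0,0],[0,0,0],[0,0,0],[0,0,0],[0,0,0],[0,0,0],[0,0,0]],"jaw":[-1,-1,-1,-1,-1,-1,-1,-1]}' 35
python3 -m crank '{"delta_pos":[[-0.0073,0,0.0096],[-0.0063,0,0.0102],[-0.0052,0,0.0108],[-0.0041,0,0.0113],[0,0,0],[0,0,0],[0,0,0]],"twist":[[0,0,0],[0,0,0],[0,0,0],[0,0,0],[0,0,0],[0,0,0],[0,0,0]],"jaw":[-1,-1,-1,-1,-1,-1,-1]}' 45
```

```text
t: 22.35
tool_pos: [0.5385, 0.1809, 0.1344]
orientation: [-180.0, -0.2, -7.5]
wrist_force: [5.9, 3.0, 1.5]
gripper_width: 0.0255
t: 22.93
tool_pos: [0.5165, 0.1833, 0.0926]
orientation: [180.0, -0.2, -7.5]
wrist_force: [5.1, 0.4, 1.5]
gripper_width: 0.0254
```

Back to the original gripping height of 0.0928. I'll push a little further to confirm the stop.

```bash
python3 -m crank '{"delta_pos":[[0,0,0.0015],[0,0,0.0015],[0,0,0.001],[0,0,0]],"twist":[[0,0,0],[0,0,0],[0,0,0],[0,0,0]],"jaw":[-1,-1,-1,-1]}'
```

```text
t: 23.27
tool_pos: [0.5164, 0.1835, 0.0918]
orientation: [-180.0, -0.3, -7.5]
wrist_force: [-5.8, -1.5, 32.4]
gripper_width: 0.0254
```

A firm stop at 32 N means the lever is fully down. I'll relax, open, retreat and check.

```bash
python3 -m crank '{"delta_pos":[[0,0,-0.0015],[0,0,-0.001],[0,0,0],[0,0,0],[0,0,0],[0,0,0],[0,0,0],[0,0,0]],"twist":[[0,0,0],[0,0,0],[0,0,0],[0,0,0],[0,0,0],[0,0,0],[0,0,0],[0,0,0]],"jaw":[-1,-1,0.4,0.4,0.4,0.4,0.4,0.4]}'
python3 -m crank '{"delta_pos":[[0,0,-0.02],[0,0,-0.035],[0,0,-0.035],[0,0,-0.035],[0,0,-0.032],[0,0,0],[0,0,0],[0,0,0]],"twist":[[0,0,0],[0,0,0],[0,0,0],[0,0,0],[0,0,0],[0,0,0],[0,0,0],[0,0,0]],"jaw":[1,1,1,1,1,1,1,1]}'
python3 - <<'E'
from h import *
import cv2
o=arm.get_obs();print(o["tool_pos"],o["orientation"],o["wrist_force"])
cv2.imwrite("pics/w9.png",arm.capture("wrist")[:,:,::-1])
E
```

```text
t: 23.93
tool_pos: [0.5148, 0.1838, 0.0906]
orientation: [180.0, 0.0, -7.5]
wrist_force: [-0.0, -0.9, -0.1]
gripper_width: 0.0611
t: 24.6
tool_pos: [0.5145, 0.1838, 0.2469]
orientation: [180.0, 0.1, -7.5]
wrist_force: [0.3, 0.1, -0.6]
gripper_width: 0.0882
[0.51451712 0.18379215 0.24692599] [ 1.79970619e+02  9.85413633e-02 -7.48169600e+00] [ 0.33708676  0.13483053 -0.5713189 ]
```

View pics/w9.png

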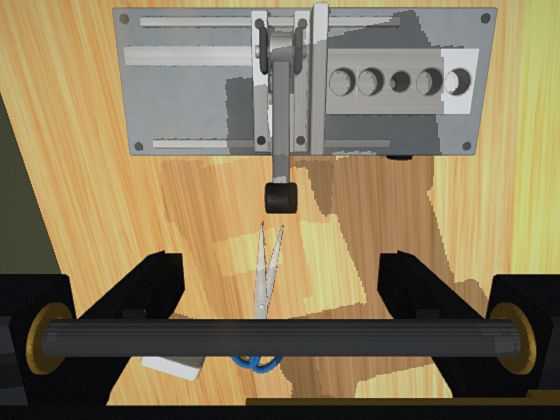

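The bar face is flush with the block end at column 327, the lever is down with the knob at (281,198), which matches its locked position at the start, and the block is square. I'm handing it in.

```bash
python3 -c "
from plant import arm
print(arm.get_obs()['t'],arm.close_job())"
```

```text
the job is handed in; nothing more can be done
24.65 None
```

The tube block is mounted and clamped, and I handed the job in at 24.65 s of the 64 s allowed. I flipped the lever up, slid the bar back about 92 mm, seated the block over the pin, closed the bar onto it and locked the lever.

**Last checks**
- **Seating:** the block went down over the pin without resistance, to within about 0.1 mm of its seated height. A picture after I let go showed the pin inside the hole and the block square.
- **Bar contact:** the sliding force rose from about 2.6 N to 4–6 N when the bar met the block. The final picture shows no visible gap and the face parallel to the block end. The bar may have nudged the block by up to about 1 mm, within the hole's play.
- **Lever:** it met a hard stop with 32 N at the wrist when pushed down, and the knob is back where it was when locked at the start.
- **After release:** the wrist force was about zero, with the gripper open and clear above.

**Disagreements and gaps**
- **Pin position:** the overhead and wrist cameras differed by about 3 mm. I took wrist views at two angles to cancel the wrist camera's offset, and the fit confirmed the result.
- **Bottles and tape roll:** the arm had no unexpected contact forces, but I did not measure them again at the end.

I viewed 11 pictures, one over the budget of 10.

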